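# Seat a bracket in a drilling fixture and hold it home with a spacer

## Task

Set the aluminium bracket flat and square into the pocket of the blue drilling fixture, then take the orange-handled spacer out of its wooden stand and slide its blade right down, upright, into the gap between the bracket and the front stops, at the stop where the gap is wide enough for it. With the spacer press the bracket firmly against the steel back stop, fully flush, and finish like that: still gripping the spacer and pressing, nothing let go. Leave the vee block, the drill chuck and the bolt where they are.

Things in the scene. Friction and masses are not known exactly. Their poses are not given: they have to be found in the camera images.
- fixture: Fixed drilling fixture. Origin: on the bench under its middle; x points from front stops to back stop. Blue base 122 x 128 mm, 10 mm thick: its top is the pocket floor. Steel back stop, inner face at x = 35 mm; steel side cheeks, inner faces at y = 44 and -44 mm, x -5 to 35. Walls end 28 mm above the bench. Bracket (60 mm along x, 84 along y) is home with its middle at x = 5, y = 0 (2 mm play).
- thick_stop: Thick brass front stop fixed to the fixture at its x = -50 mm, y = +22 or -22 mm (the two stops trade places). 29 mm deep, 42 mm wide, 18 mm high. Origin on the pocket floor, axes as the fixture's; inner face at its x = 20 mm, 5 mm from the seated bracket: too narrow for the spacer.
- thin_stop: Thin brass front stop beside the thick one, 18 mm deep, 42 mm wide (its y -21 to 21), 18 mm high. Origin on the pocket floor, axes as the fixture's; inner face at its x = 9 mm (fixture x = -41), 16 mm from the seated bracket's front face: here the 9 mm spacer goes in.
- bracket_mid (a point): Loose aluminium bracket, 0.2 to 0.4 kg: foot plate 60 (its x) x 84 (y) x 18 mm with an upright lug 18 (x) x 40 (y) mm in the middle, 27 mm high above the plate; total height 45 mm; the same turned half round. This point is in its middle, 22.5 mm above its underside; z up.
- spacer_mid (a point): Loose spacer, 0.10 kg, upright in its stand: steel blade 9 mm thick (its x), 30 mm wide (y), the lower 42 mm (lowest 6 mm only 6.5 x 27); above it an orange handle 14 mm thick (x), 30 mm wide, 40 mm high; total height 82 mm; the same turned half round. This point is in its middle, 41 mm above its foot; z up.
- stand: Fixed wooden stand 60 x 70 x 30 mm high, with a slot 20 mm deep for the spacer (11 x 32 mm). Origin on the bench under its middle; its slot floor is 10 mm above the bench. The spacer must be lifted 20 mm straight up to leave it.
- vee_block: Bystander: steel vee block, 60 x 50 x 40 mm. Origin on its underside. Leave alone.
- chuck: Bystander: steel drill chuck standing up, 46 mm across, 68 mm high. Origin on its underside. Leave alone.
- bolt: Bystander: hexagon bolt lying down, 70 mm long, head 27 mm across. Origin on its underside. Leave alone.
Mind the look-alikes: they are no part of the job. Of the things like the part that bears spacer_mid, leave any that is pink or turquoise; of the rest the smaller one is meant.

How it is judged:
On the way, in this order (a step that is already met when the one before it is completed fails the run):
1. the bracket sits flat and square in the fixture pocket (x of bracket_mid in the frame of fixture between -0.003 and 0.0072 m and y of bracket_mid in the frame of fixture between -0.004 and 0.004 m and z of bracket_mid in the frame of fixture between 0.0305 and 0.0345 m and angle between bracket_mid's own z axis and vertical below 0.04 rad and angle between the x axis of bracket_mid and the x axis of fixture, either way round below 0.06 rad), for 0.2 s.
2. the spacer stands down in the wide gap, in front of the thin stop (x of spacer_mid in the frame of thin_stop between 0.01 and 0.024 m and y of spacer_mid in the frame of thin_stop between -0.016 and 0.016 m and z of spacer_mid in the frame of thin_stop below 0.049 m and angle between spacer_mid's own z axis and vertical below 0.25 rad), for 0.2 s.
At the end, for the whole second after the job is handed in: Bracket on the pocket floor (2 mm), square (0.03 rad), flush with the back stop (1.5 mm); spacer in the gap at the thin stop, foot within 8 mm of the pocket floor, leaning under 0.25 rad, still held by the gripper and pressing on the bracket with over 4 N (all of step 2 and x of bracket_mid in the frame of fixture between 0.0035 and 0.0072 m and y of bracket_mid in the frame of fixture between -0.004 and 0.004 m and z of bracket_mid in the frame of fixture between 0.0305 and 0.0345 m and angle between bracket_mid's own z axis and vertical below 0.04 rad and angle between the x axis of bracket_mid and the x axis of fixture, either way round below 0.03 rad and contact force between spacer and bracket above 4 N and contact force between the fingers and spacer above 2 N); the arm keeps its last pose, push and grip.
It fails at once if a bystander (vee block, chuck or bolt) is moved more than 20 mm (distance of any of vee_block, chuck, bolt from where it was at the start of the episode above 0.02 m).
It also fails if it takes over 56 s, if anything falls off the work surface, if the arm or the gripper's body presses on something with over 40 N, if the wrist force passes 120 N, or if a joint passes its speed limit or range.

## Robot

A 6-joint arm with a two-finger parallel gripper is mounted at the origin on a cart in front of the work surface, level with it; the furniture and walls round the work are solid. World frame = base frame: x ahead of the robot, y to its left, z up, the work surface at z = 0. Lengths are in m, angles in rad, forces in N, time in s.
With the tool pointing down it reaches from about 0.425 to 0.95 m from the base axis. Payload 3.5 kg.
Tool frame: the origin (TCP) lies midway between the tips of the shut fingers; the grasp point (between the pads) lies 19 mm behind it; x points along the fingers, y is the direction in which the jaws open and shut, and the axes are right-handed (so a half turn about x gives the same grasp; the last joint's range is limited). The gripper opens to 85 mm and grips with 20 to 120 N. Pads are 22 mm wide; open, the fingers measure 114 mm over their backs; the gripper's body (76 mm by 85 mm) begins 54 mm behind the grasp point. The pads swing forward as they close: fully open they stand 13 mm farther back than shut.
Start: joints at [1.125, 0.286, 1.577, -0, 1.279, -0.15], TCP at [0.197, 0.646, 0.231] pointing down, gripper open.
Joint ranges: [-2.77, 2.77], [-0.9, 2.22], [0.21, 2.48], [-1.53, 4.67], [0.24, 2.81], [-2.84, 2.84]. Speed limits (rad/s): [2.79, 2.79, 3.14, 3.14, 3.14, 3.14].

## Interface

Orientations are given as a unit quaternion [x, y, z, w].
In Python, from plant import ctrl, vision gives the robot as it stands. The module is installed in compiled form; this text tells all that it offers.
- The arm moves only by the tool play_rows, never from a script. Its arguments are lists of equal length, an entry for each row: "claw": the closure in counts, from 0 (fully open) to 255 (shut); "travel": the shift along the tool's x, y, z in m, a list of three; "dr": the turn, a rotation vector about the tool's x, y, z in rad, a list of three. In form: {"claw": [claw, ...], "travel": [[tx, ty, tz], ...], "dr": [[wx, wy, wz], ...]}. A call has 1 to 20 rows; each row is the pose to reach, as a shift and turn from the pose measured when the call began, along the tool's axes at that moment; what a row does not reach only later rows make up. A row lasts 1/10 s, in which the tool goes at most 50 mm and 8.59 degrees, less where a joint would pass 70% of its speed; a pose out of reach is approached as far as the arm can. A call with a gripper value outside its range is refused whole. The fingers move at their own pace and stop on an object; "force" is the grip in N (left out, the last holds). Time passes only in rows, so rows that repeat a pose let the fingers close. It gives the time, the measured TCP pose, the force and the opening at its end, in the units of the state.
- ctrl.get_state(): the state, without advancing time (a new reading comes with each control period).
- vision.read_camera(name): name is "scene" or "top" or "wrist"; returns a dict with "img" (480x640x3 uint8, red, green, blue), "range_z" (480x640 float32, m along the optical axis (not along the pixel's ray), 0 where there is no reading), "K" (3x3 intrinsics, pixels), "world_to_cam" (4x4, takes a point from world to camera coordinates). Camera axes: x right, y up, looking along -z (the intrinsics and any distortion apply to the point x, -y, -z); pixel columns grow to the right and rows downward; lengths in m; the calibration is good to about 2 mm. A picture is of the moment at which its call begins.
- ctrl.sign_off(): hands the job in, once; it reports no verdict.
The state is a dict: "time": time; "qpos": joint angles; "dq": joint speeds; "joint_efforts": joint torques, N m; "eef_pos": TCP position; "tcp_rot": TCP orientation; "contact_force": force on the tool from outside, world axes, zero at the start; "wrist_torque": the same for the moment, N m; "opening": opening from 0.0 (shut) to 1.0 (fully open).
Only numpy, scipy, OpenCV 4.12 (cv2) and the standard library are available. Lean on these libraries where they do the work, as an engineer would, in place of code of your own. Each camera call takes 0.05 s, during which the arm holds its last target.

## Working session

There is one attempt and no reset: what is moved stays moved. The work goes in short steps, Python scripts to look and compute and a tool call to move; the robot and the scene stay as the last step left them, time stands still between calls to the robot, and variables do not carry over. Pictures are saved under pics/ and viewed, and the job is handed in when it is done.

Besides the shell and the picture viewer there is one more tool, called after ">>>" as name(argument=value, ...), one argument or row to a line, values as JSON. play_rows: Moves the arm, as the interface text tells. Its arguments: {"type":"object","properties":{"claw":{"type":"array","items":{"type":"number"}},"travel":{"type":"array","items":{"type":"array","items":{"type":"number"}}},"dr":{"type":"array","items":{"type":"array","items":{"type":"number"}}},"force":{"type":"number"}},"required":["claw","travel","dr"]}

```bash
mkdir -p pics; ls; cat > h.py <<'E'
import numpy as np, cv2
from plant import ctrl, vision
def snap(n,fn):
    d=vision.read_camera(n); cv2.imwrite(f'pics/{fn}.png',cv2.cvtColor(d['img'],cv2.COLOR_RGB2BGR)); 
    np.savez(f'pics/{fn}.npz',**d); return d
def pts(d):
    K=d['K'];z=d['range_z'];v,u=np.mgrid[0:480,0:640]
    x=(u-K[0,2])/K[0,0]*z;y=(v-K[1,2])/K[1,1]*z
    P=np.stack([x,-y,-z,np.ones_like(z)],-1)
    return (P@np.linalg.inv(d['world_to_cam']).T)[...,:3]
E
python3 - <<'E'
from h import *
s=ctrl.get_state();print(s)
for n in['scene','top','wrist']:
    d=snap(n,n+'0');print(n,{k:v.shape for k,v in d.items()},d['K'],d['world_to_cam'],(d['range_z']==0).mean(),[k for k in d])
E
```

```text
pics
{'time': 0.0, 'qpos': array([ 1.12501182e+00,  2.87222764e-01,  1.57817804e+00, -1.81325460e-05,
        1.27859913e+00, -1.49953447e-01]), 'dq': array([-0.00048586, -0.00054754, -0.00027959, -0.00052743, -0.00092933,
        0.00060366]), 'joint_efforts': array([-6.15532590e-04, -4.05992460e+01, -2.92620081e+01, -1.21905368e-04,
        6.01638603e-03, -1.40364712e-06]), 'eef_pos': array([0.19644479, 0.64509384, 0.22990854]), 'tcp_rot': array([ 0.10339376,  0.69962916, -0.10502461,  0.69914133]), 'contact_force': array([ 0.67103049,  0.01191349, -0.01242012]), 'wrist_torque': array([-0.06148626,  0.00706229,  0.0009265 ]), 'opening': 0.9983473164455976}
scene {'img': (480, 640, 3), 'range_z': (480, 640), 'K': (3, 3), 'world_to_cam': (4, 4)} [[579.90993329   0.         329.48787467]
 [  0.         579.90993329 244.54793047]
 [  0.           0.           1.        ]] [[ 0.5555048  -0.83134501  0.01672985 -0.41188906]
 [ 0.52027426  0.36320134  0.77291622 -0.24094783]
 [-0.64863635 -0.42065457  0.6342875  -0.82560184]
 [ 0.          0.          0.          1.        ]] 0.004029947
[... 368 characters left out ...]
-0.20867456  0.02857102  0.97756771 -0.98462852]
 [ 0.          0.          0.          1.        ]] 0.00388671875 ['img', 'range_z', 'K', 'world_to_cam']
wrist {'img': (480, 640, 3), 'range_z': (480, 640), 'K': (3, 3), 'world_to_cam': (4, 4)} [[426.64086172   0.         321.79634548]
 [  0.         426.64086172 238.27148323]
 [  0.           0.           1.        ]] [[ 2.91948945e-01  9.56433662e-01 -6.80935868e-04 -6.74434248e-01]
 [-9.20272363e-01  2.80716740e-01 -2.72574557e-01  3.47106951e-02]
 [-2.60508332e-01  8.02045010e-02  9.62134423e-01 -3.77936936e-01]
 [ 0.00000000e+00  0.00000000e+00  0.00000000e+00  1.00000000e+00]] 0.003961588541666667 ['img', 'range_z', 'K', 'world_to_cam']
```

View pics/scene0.png

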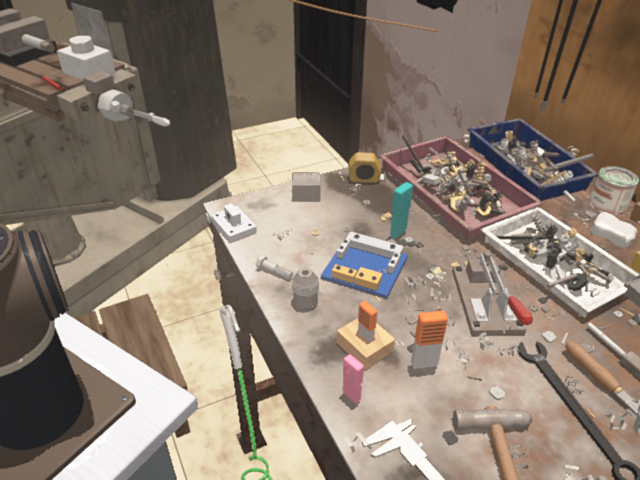

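View pics/top0.png

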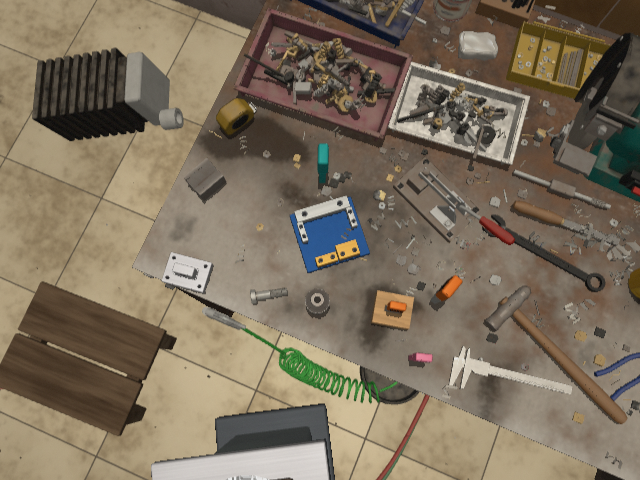

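```bash
python3 - <<'E'
from h import *
d=np.load('pics/top0.npz');P=pts(d)
for n,(u,v) in dict(bracketplate=(172,272),lug=(186,271),fix=(325,235),spacer=(397,307),standtop=(380,315),big=(450,288),pink=(420,357),turq=(323,160),vee=(204,178),chuck=(317,302),bolt=(265,295),bench=(260,350)).items(): print(n,P[v,u].round(4))
im=cv2.cvtColor(d['img'],cv2.COLOR_RGB2BGR)
a=cv2.resize(im[180:290,270:390],None,fx=4,fy=4,interpolation=2)
b=cv2.resize(im[240:340,140:220],None,fx=4,fy=4,interpolation=2)
c=np.zeros((440,800,3),np.uint8);c[:440,:480]=a;c[:400,480:800]=b
cv2.imwrite('pics/z0.png',c)
E
```

```text
bracketplate [0.4904 0.0913 0.0194]
lug [0.4847 0.06   0.0413]
fix [ 0.5296 -0.2087  0.0099]
spacer [ 0.3656 -0.3139  0.0929]
standtop [ 0.3605 -0.2906  0.0275]
big [ 0.3855 -0.4075  0.1107]
pink [ 0.2755 -0.3417  0.0849]
turq [ 0.6448 -0.2174  0.1132]
vee [0.6697 0.0147 0.0244]
chuck [ 0.402  -0.1773  0.0007]
bolt [ 0.4257 -0.0803  0.0141]
bench [ 0.3636  0.0205 -0.8838]
```

View pics/z0.png

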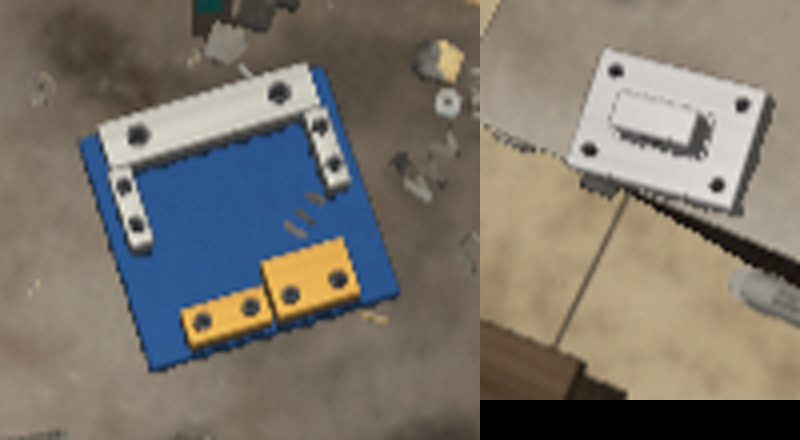

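View pics/wrist0.png

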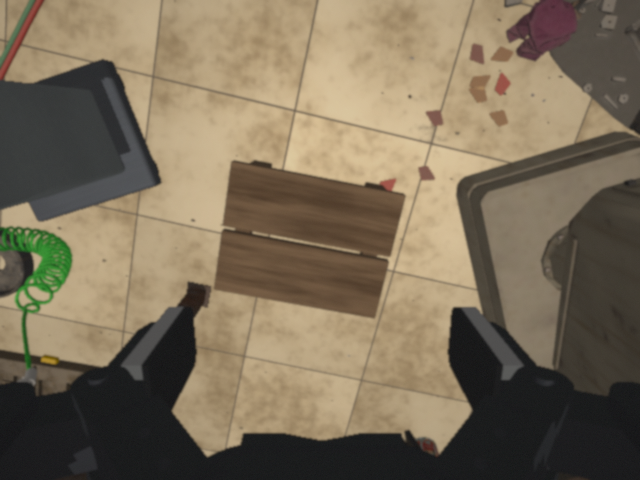

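```bash
cat >> h.py <<'E'
def ray(d,uv,z):
    uv=np.asarray(uv,float).reshape(-1,2);K=d['K'];T=np.linalg.inv(d['world_to_cam'])
    c=np.stack([(uv[:,0]-K[0,2])/K[0,0],-(uv[:,1]-K[1,2])/K[1,1],-np.ones(len(uv))],1)
    w=c@T[:3,:3].T;o=T[:3,3];t=(z-o[2])/w[:,2];return (o+w*t[:,None])[:,:2]
def rect(xy):
    (c,s,a)=cv2.minAreaRect((np.asarray(xy)*1000).astype(np.float32));return np.round(c,1),np.round(s,1),round(a,2)
E
python3 - <<'E'
from h import *
for n in['top','scene']:
    d=np.load(f'pics/{n}0.npz');d=dict(d);P=pts(d);hsv=cv2.cvtColor(d['img'],cv2.COLOR_RGB2HSV);H,S,V=cv2.split(hsv)
    near=lambda x,y,r:np.hypot(P[...,0]-x,P[...,1]-y)<r
    z=P[...,2]
    def big(m):
        m=m.astype(np.uint8);k,l,st,c=cv2.connectedComponentsWithStats(m);i=1+np.argmax(st[1:,4]);return (l==i).astype(np.uint8)
    def cont(m):
        cs,_=cv2.findContours(m,cv2.RETR_EXTERNAL,cv2.CHAIN_APPROX_NONE);return max(cs,key=len)[:,0,:]
    # fixture blue
    m=(near(.53,-.21,.1)&(H>100)&(H<125)&(S>120)); 
    q=ray(d,np.argwhere(m)[:,::-1],0.01);print(n,'fix',rect(q),len(q))
    m=(near(.53,-.21,.12)&(H>10)&(H<32)&(S>120)&(z>.02));q=ray(d,np.argwhere(big(m))[:,::-1],0.028);print('brass',rect(q),len(q))
    m=near(.49,.06,.1)&(S<40)&(V>120)&(z>.008);
    m1=m&(z<.028);q=ray(d,np.argwhere(big(m1))[:,::-1],0.018);print('bracket',rect(q),len(q))
    m2=m&(z>.032);q=ray(d,np.argwhere(big(m2))[:,::-1],0.045);print('lug',rect(q),q.mean(0),len(q),np.median(z[m2]),np.median(z[m1]))
    m=near(.36,-.31,.06)&(H<14)&(S>150)&(z>.05);mb=big(m&(z>.084));q=ray(d,np.argwhere(mb)[:,::-1],0.092);print('spacer',rect(q),q.mean(0),len(q))
    m=near(.36,-.31,.06)&(H>8)&(H<30)&(S>60)&(z>.022)&(z<.036);q=ray(d,np.argwhere(m)[:,::-1],0.03);print('stand',rect(q),len(q))
    m=near(.36,-.31,.25)&(z>-.02)&(z<.02);print('bench z',np.median(z[m]),z[m].std())
E
```

```text
top fix (array([ 530.6, -217. ]), array([121.4, 126.9]), 10.6) 2248
brass (array([ 488.1, -224.6]), array([28.9, 85.6]), 10.77) 462
bracket (array([488.3,  63.8]), array([84. , 60.6]), 67.87) 1019
lug (array([488.2,  63.9]), array([40.9, 18.4]), 68.08) [0.48869159 0.06443651] 206 0.044276914143617674 0.017559184940843853
spacer (array([ 368.1, -314.8]), array([29.9, 14.2]), 71.66) [ 0.36822695 -0.31468479] 136
stand (array([ 368.6, -315.1]), array([70.9, 61. ]), 72.33) 1026
bench z 0.0005192620730607445 0.004767905278994413
scene fix (array([ 530.5, -219.9]), array([117.3, 123.8]), 10.74) 1133
brass (array([ 478.3, -231.3]), array([27.1, 84.6]), 21.58) 133
bracket (array([482.5,  57.7]), array([94.6, 63.6]), 67.63) 716
lug (array([481.4,  56. ]), array([54.1, 22.2]), 66.75) [0.4818706  0.05649375] 171 0.04248292553782995 0.01647189765959889
spacer (array([ 364.3, -319.4]), array([31.1, 14.3]), 70.95) [ 0.36427367 -0.31921515] 128
stand (array([ 365.5, -318.3]), array([74.3, 64.5]), 72.41) 1063
bench z -0.0008027482860728519 0.005305707345390192
```

```bash
cat >> h.py <<'E'
from scipy.spatial.transform import Rotation as Ro
def Rdown(yaw_y):
    a=np.radians(yaw_y);x=np.array([0,0,-1.]);y=np.array([np.cos(a),np.sin(a),0]);return np.stack([x,y,np.cross(x,y)],1)
def rel(p,yaw):
    s=ctrl.get_state();R=Ro.from_quat(s['tcp_rot']).as_matrix()
    c=[Rdown(yaw),Rdown(yaw+180)]
    v=[Ro.from_matrix(R.T@x).as_rotvec() for x in c]; 
    tr=R.T@(np.array(p)-s['eef_pos'])
    print('t',round(s['time'],2),'pos',s['eef_pos'].round(4),'ytool',np.degrees(np.arctan2(R[1,1],R[0,1])).round(2),'q',s['qpos'].round(3),'open',round(s['opening'],3),'F',s['contact_force'].round(2))
    print('travel',tr.round(4),'dr',[x.round(4) for x in v])
    print('axes yworld',R[:,1].round(3),'zworld',R[:,2].round(3))
E
python3 -c "
from h import *
rel([.4885,.064,.15],-22.1)"
```

```text
t 0.15 pos [0.1965 0.6452 0.2302] ytool 73.05 q [ 1.125  0.287  1.578 -0.     1.279 -0.15 ] open 0.999 F [-0.4   0.07 -0.19]
travel [ 0.081  -0.4707  0.4488] dr [array([1.6608e+00, 1.3000e-03, 1.7000e-03]), array([-1.4808e+00, -1.6000e-03,  1.3000e-03])]
axes yworld [ 0.291  0.957 -0.002] zworld [ 0.957 -0.291 -0.   ]
```

>>> play_rows(
  claw=[0,0,0,0,0,0,0,0,0,0,0,0,0,0,0,0,0,0,0,0],
  travel=[
    [0.004,-0.03,0.028],
    [0.01,-0.06,0.056],
    [0.015,-0.088,0.084],
    [0.02,-0.118,0.112],
    [0.025,-0.147,0.14],
    [0.03,-0.176,0.168],
    [0.035,-0.206,0.196],
    [0.04,-0.235,0.224],
    [0.045,-0.265,0.252],
    [0.05,-0.294,0.28],
    [0.056,-0.324,0.309],
    [0.06,-0.353,0.337],
    [0.065,-0.382,0.365],
    [0.07,-0.412,0.393],
    [0.075,-0.441,0.421],
    [0.081,-0.4707,0.4488],
    [0.081,-0.4707,0.4488],
    [0.081,-0.4707,0.4488],
    [0.081,-0.4707,0.4488],
    [0.081,-0.4707,0.4488],
  ],
  dr=[
    [0.1,0,0],
    [0.2,0,0],
    [0.31,0,0],
    [0.42,0,0],
    [0.52,0,0],
    [0.62,0,0],
    [0.73,0,0],
    [0.83,0,0],
    [0.93,0,0],
    [1.04,0,0],
    [1.14,0,0],
    [1.25,0,0],
    [1.35,0,0],
    [1.45,0,0],
    [1.56,0,0],
    [1.66,0,0],
    [1.66,0,0],
    [1.66,0,0],
    [1.66,0,0],
    [1.66,0,0],
  ],
  force=60,
)

```text
time: 2.15
eef_pos: [0.488, 0.0651, 0.15]
tcp_rot: [-0.585, -0.395, 0.587, -0.396]
contact_force: [0.6, -0.2, 0.2]
opening: 0.998
```

```bash
cat > br.py <<'E'
from h import *
import sys
d=snap('wrist',sys.argv[1]);P=pts(d);z=P[...,2];H,S,V=cv2.split(cv2.cvtColor(d['img'],cv2.COLOR_RGB2HSV))
near=np.hypot(P[...,0]-.488,P[...,1]-.064)<.09
def big(m):
    m=m.astype(np.uint8);k,l,st,c=cv2.connectedComponentsWithStats(m);i=1+np.argmax(st[1:,4]);return (l==i)
for nm,m,h in(('plate',(z>.01)&(z<.025)&(S<50)&(V>100),.018),('lug',(z>.04)&(z<.05),.045)):
    m=big(m&near);q=ray(d,np.argwhere(m)[:,::-1],h);print(nm,rect(q),len(q),np.median(z[m]))
E
python3 br.py w1; python3 -c "
from h import *
rel([.4885,.064,.021],-22.1)"
```

```text
plate (array([490.9,  66.1]), array([83.7, 59.5]), 68.05) 8521 0.017894218141566165
lug (array([490.9,  66.2]), array([40. , 17.8]), 67.64) 1890 0.044752438901030325
t 2.2 pos [0.4881 0.0651 0.1501] ytool -21.93 q [-7.300e-02 -3.500e-02  2.088e+00 -2.000e-03  1.089e+00  3.110e-01] open 1.0 F [-0.05  0.15  0.35]
travel [0.1291 0.0008 0.0007] dr [array([0.0029, 0.0017, 0.    ]), array([-3.1387e+00, -0.0000e+00,  2.7000e-03])]
axes yworld [ 0.928 -0.374 -0.   ] zworld [-0.374 -0.928  0.002]
```

View pics/w1.png

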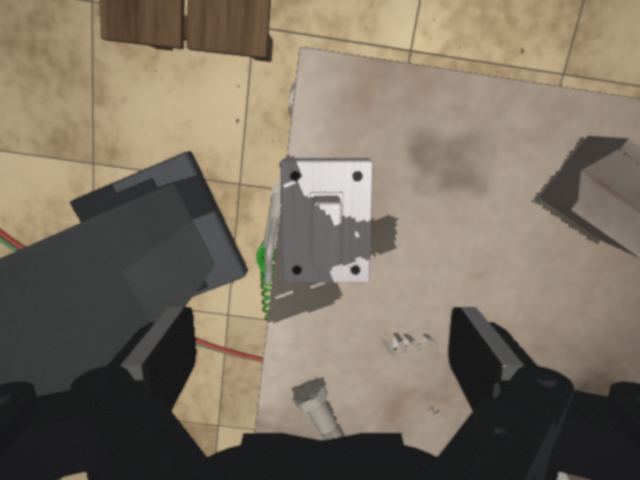

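>>> play_rows(
  claw=[0,0,0,0,0,0,0,0,255,255,255,255,255,255,255,255,255,255,255],
  travel=[
    [0.02,0.0015,0],
    [0.045,0.0015,0],
    [0.07,0.0015,0],
    [0.09,0.0015,0],
    [0.11,0.0015,0],
    [0.122,0.0015,0],
    [0.128,0.0015,0],
    [0.128,0.0015,0],
    [0.128,0.0015,0],
    [0.128,0.0015,0],
    [0.128,0.0015,0],
    [0.128,0.0015,0],
    [0.128,0.0015,0],
    [0.128,0.0015,0],
    [0.128,0.0015,0],
    [0.128,0.0015,0],
    [0.128,0.0015,0],
    [0.128,0.0015,0],
    [0.128,0.0015,0],
  ],
  dr=[
    [0,0,0],
    [0,0,0],
    [0,0,0],
    [0,0,0],
    [0,0,0],
    [0,0,0],
    [0,0,0],
    [0,0,0],
    [0,0,0],
    [0,0,0],
    [0,0,0],
    [0,0,0],
    [0,0,0],
    [0,0,0],
    [0,0,0],
    [0,0,0],
    [0,0,0],
    [0,0,0],
    [0,0,0],
  ],
  force=60,
)

```text
time: 4.1
eef_pos: [0.49, 0.0643, 0.0227]
tcp_rot: [-0.586, -0.395, 0.586, -0.396]
contact_force: [-0.6, 0.2, 5.0]
opening: 0.192
```

```bash
python3 -c "
from h import *
rel([.4885,.064,.021],-22.1)
snap('wrist','w2');snap('scene','s2')"
```

```text
t 4.1 pos [0.49   0.0643 0.0227] ytool -21.94 q [-7.400e-02  1.770e-01  2.142e+00 -2.000e-03  8.230e-01  3.100e-01] open 0.192 F [-0.56  0.17  4.98]
travel [ 0.0017 -0.0012  0.0008] dr [array([ 0.0029,  0.0015, -0.0008]), array([-3.1387e+00,  1.3000e-03,  2.3000e-03])]
axes yworld [ 0.928 -0.374  0.001] zworld [-0.374 -0.928  0.001]
```

View pics/w2.png

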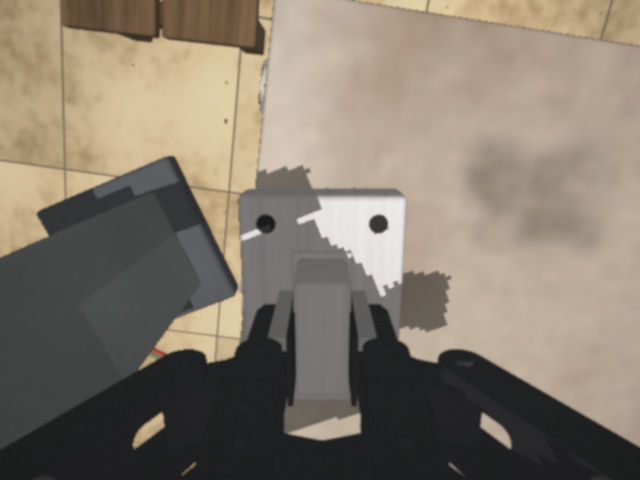

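```bash
python3 -c "
from h import *
rel([.5454,-.2956,.16],10.65)"
```

```text
t 4.2 pos [0.4899 0.0643 0.0227] ytool -21.93 q [-7.400e-02  1.770e-01  2.142e+00 -2.000e-03  8.230e-01  3.100e-01] open 0.199 F [-1.87  0.5   4.53]
travel [-0.1367  0.186   0.3133] dr [array([-5.687e-01,  1.700e-03, -3.000e-04]), array([ 2.5729e+00, -5.0000e-04, -2.2000e-03])]
axes yworld [ 0.928 -0.374  0.001] zworld [-0.374 -0.928  0.002]
```

>>> play_rows(
  claw=[255,255,255,255,255,255,255,255,255,255,255,255,255,255,255,255,255,255,255,255],
  travel=[
    [-0.01,0,0],
    [-0.03,0,0],
    [-0.055,0,0],
    [-0.08,0,0],
    [-0.105,0,0],
    [-0.13,0,0],
    [-0.137,0.015,0.026],
    [-0.137,0.031,0.052],
    [-0.137,0.047,0.079],
    [-0.137,0.063,0.106],
    [-0.137,0.078,0.131],
    [-0.137,0.094,0.158],
    [-0.137,0.109,0.184],
    [-0.137,0.125,0.21],
    [-0.137,0.14,0.236],
    [-0.137,0.155,0.262],
    [-0.137,0.17,0.288],
    [-0.137,0.18,0.303],
    [-0.137,0.186,0.313],
    [-0.137,0.186,0.313],
  ],
  dr=[
    [0,0,0],
    [0,0,0],
    [0,0,0],
    [0,0,0],
    [0,0,0],
    [0,0,0],
    [-0.05,0,0],
    [-0.1,0,0],
    [-0.15,0,0],
    [-0.2,0,0],
    [-0.25,0,0],
    [-0.3,0,0],
    [-0.35,0,0],
    [-0.4,0,0],
    [-0.45,0,0],
    [-0.5,0,0],
    [-0.54,0,0],
    [-0.569,0,0],
    [-0.569,0,0],
    [-0.569,0,0],
  ],
)

```text
time: 6.2
eef_pos: [0.545, -0.2961, 0.1595]
tcp_rot: [0.451, 0.544, -0.452, 0.544]
contact_force: [-0.1, 0.6, -2.7]
opening: 0.198
```

```bash
python3 -c "
from h import *
rel([.5454,-.2956,.16],10.65)
snap('wrist','w3')
snap('top','t3')"
```

```text
t 6.2 pos [ 0.545  -0.2961  0.1595] ytool 10.55 q [-6.600e-01  2.340e-01  1.776e+00 -1.000e-03  1.131e+00 -8.440e-01] open 0.198 F [-0.1   0.6  -2.67]
travel [-0.0005  0.0005 -0.0004] dr [array([-0.0018,  0.0007,  0.0011]), array([ 3.1398e+00,  1.8000e-03, -1.1000e-03])]
axes yworld [ 0.983  0.183 -0.001] zworld [ 0.183 -0.983  0.001]
```

View pics/w3.png

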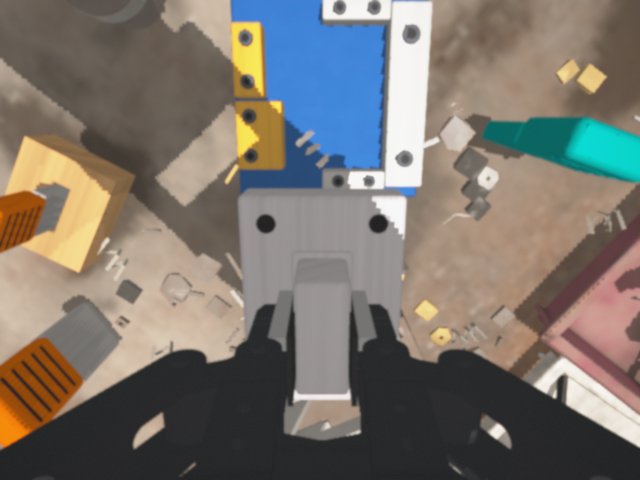

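```bash
cat > fx.py <<'E'
from h import *
import sys
d=dict(np.load(f'pics/{sys.argv[1]}.npz'));P=pts(d);z=P[...,2];H,S,V=cv2.split(cv2.cvtColor(d['img'],cv2.COLOR_RGB2HSV))
zp=float(sys.argv[2])
a=np.radians(10.65);M=np.array([[np.cos(a),np.sin(a)],[-np.sin(a),np.cos(a)]]);c=np.array([.5306,-.217])
near=np.hypot(P[...,0]-c[0],P[...,1]-c[1])<.11
m=near&(H>10)&(H<32)&(S>120)&(z>.02)&(z<.04)
F=lambda m,h:((ray(d,np.argwhere(m)[:,::-1],h)-c)@M.T*1000)
b=F(m,.028);print('brass x',b[:,0].min(),b[:,0].max(),'y',b[:,1].min(),b[:,1].max());
# inner edge by y
for y0 in range(-50,50,6):
    s=b[abs(b[:,1]-y0)<3]
    if len(s)>5: print('  y',y0,'xmax',np.percentile(s[:,0],99).round(1),end=';')
w=near&(S<40)&(z>.022)&(z<.034)
b=F(w,.028);print()
for y0 in range(-55,56,8):
    s=b[(abs(b[:,1]-y0)<3)&(b[:,0]>20)]
    if len(s)>5: print('  y',y0,'back xmin',np.percentile(s[:,0],2).round(1),s[:,0].max().round(1),end=';')
print()
for x0 in range(-2,30,6):
    s=b[(abs(b[:,0]-x0)<3)]
    l=s[(s[:,1]>30)];r=s[s[:,1]<-30]
    print('  x',x0,'y+ min',l[:,1].min().round(1) if len(l) else None,'y- max',r[:,1].max().round(1) if len(r) else None,end=';')
print()
p=(abs(z-zp)<.004)&(S<60)&(V>60);q=F(p,zp);print('plate z',np.median(z[p]));print(rect(q/1000))
for y0 in range(-130,40,8):
    s=q[abs(q[:,1]-y0)<3]
    if len(s)>20: print('  y',y0,'x',np.percentile(s[:,0],[1,99]).round(1),end=';')
print('\nymax',np.percentile(q[:,1],[1,99.5]))
s=ctrl.get_state();print('TCP in fix',(M@(s['eef_pos'][:2]-c)*1000).round(2))
E
python3 fx.py w3 .155
```

```text
brass x -53.95029874506215 -24.592777644322297 y -41.97027608908671 42.197452269007435
  y -44 xmax -26.3;  y -38 xmax -25.0;  y -32 xmax -24.9;  y -26 xmax -25.3;  y -20 xmax -25.1;  y -14 xmax -25.0;  y -8 xmax -24.8;  y -2 xmax -25.3;  y 4 xmax -35.5;  y 10 xmax -35.7;  y 16 xmax -35.5;  y 22 xmax -35.3;  y 28 xmax -35.7;  y 34 xmax -35.4;  y 40 xmax -35.7;
  y -55 back xmin 21.0 62.9;  y -47 back xmin 20.9 63.1;  y -39 back xmin 39.2 62.8;  y -31 back xmin 39.0 63.0;  y -23 back xmin 39.2 63.1;  y -15 back xmin 39.0 63.2;  y -7 back xmin 39.3 63.2;  y 1 back xmin 39.0 63.3;  y 9 back xmin 39.2 63.3;  y 17 back xmin 39.4 63.3;  y 25 back xmin 39.2 63.3;  y 33 back xmin 39.3 63.2;  y 41 back xmin 22.7 63.2;  y 49 back xmin 20.8 63.3;
  x -2 y+ min 42.6 y- max -43.9;  x 4 y+ min 42.6 y- max -43.9;  x 10 y+ min 42.6 y- max -43.9;  x 16 y+ min 42.6 y- max -44.0;  x 22 y+ min 42.5 y- max -44.0;  x 28 y+ min 42.5 y- max -44.0;
plate z 0.15465251626873144
(array([ -0.5, -77.9]), array([83.3, 59.1]), 89.91)
  y -122 x [-11.5  10.4];  y -90 x [-30.  29.];  y -82 x [-29.9  28.9];  y -74 x [-29.7  28.7];  y -66 x [-29.6  28.7];  y -58 x [-29.4  28.5];  y -50 x [-29.4  28.6];  y -42 x [-29.3  28.6];  y -34 x [-28.   26.1];
ymax [-118.67077972  -36.62930075]
TCP in fix [ -0.09 -78.7 ]
```

```bash
python3 -c "
from h import *
a=np.radians(10.65);c=np.array([.5306,-.217]);f=np.array([3.5,-20])/1000
p=c+np.array([f[0]*np.cos(a)-f[1]*np.sin(a),f[0]*np.sin(a)+f[1]*np.cos(a)]);print(p)
rel([*p,.08],10.65)"
```

```text
[ 0.53773589 -0.23600866]
t 6.3 pos [ 0.5451 -0.2944  0.1597] ytool 10.65 q [-6.580e-01  2.330e-01  1.778e+00 -1.000e-03  1.132e+00 -8.440e-01] open 0.199 F [ 0.26 -0.3  -3.85]
travel [ 0.0797  0.0037 -0.0587] dr [array([-0.0001, -0.0001,  0.0011]), array([3.1415e+00, 1.7000e-03, 1.0000e-04])]
axes yworld [ 0.983  0.185 -0.001] zworld [ 0.185 -0.983 -0.   ]
```

>>> play_rows(
  claw=[255,255,255,255,255,255,255,255],
  travel=[
    [0.02,0.001,-0.015],
    [0.04,0.002,-0.03],
    [0.06,0.003,-0.045],
    [0.075,0.0037,-0.055],
    [0.0797,0.0037,-0.0587],
    [0.0797,0.0037,-0.0587],
    [0.0797,0.0037,-0.0587],
    [0.0797,0.0037,-0.0587],
  ],
  dr=[
    [0,0,0],
    [0,0,0],
    [0,0,0],
    [0,0,0],
    [0,0,0],
    [0,0,0],
    [0,0,0],
    [0,0,0],
  ],
)

```text
time: 7.1
eef_pos: [0.5388, -0.2371, 0.0815]
tcp_rot: [0.451, 0.543, -0.452, 0.545]
contact_force: [-0.3, 0.3, -2.7]
opening: 0.199
```

```bash
python3 -c "
from h import *
snap('wrist','w4')
rel([.5454,-.2956,.16],10.65)
snap('top','t4');snap('scene','s4')"; python3 fx.py w4 .0755
```

```text
t 7.15 pos [ 0.5386 -0.2371  0.0814] ytool 10.61 q [-5.870e-01  2.650e-01  1.899e+00 -1.000e-03  9.760e-01 -7.710e-01] open 0.196 F [-0.36 -0.13 -2.83]
travel [-0.0785 -0.0041  0.0589] dr [array([-0.0007,  0.0019, -0.0008]), array([ 3.1409e+00, -1.3000e-03, -2.9000e-03])]
axes yworld [0.983 0.184 0.001] zworld [ 0.184 -0.983  0.002]
brass x -53.92437891303232 -34.41078356110786 y -42.104869140673046 42.682362899185
  y -44 xmax -35.4;  y -38 xmax -35.6;  y -32 xmax -35.4;  y -26 xmax -35.5;  y -20 xmax -35.6;  y -14 xmax -35.3;  y -8 xmax -35.5;  y -2 xmax -35.3;  y 4 xmax -35.7;  y 10 xmax -35.4;  y 16 xmax -35.0;  y 22 xmax -34.9;  y 28 xmax -34.9;  y 34 xmax -34.8;  y 40 xmax -34.9;
  y -55 back xmin 44.1 62.8;  y -47 back xmin 43.9 62.9;  y -39 back xmin 44.0 63.0;  y -31 back xmin 44.1 63.0;  y -23 back xmin 44.2 108.3;  y -15 back xmin 44.1 63.1;  y -7 back xmin 44.1 63.1;  y 1 back xmin 44.1 63.1;  y 9 back xmin 43.9 63.1;  y 17 back xmin 39.2 63.1;  y 25 back xmin 39.2 63.2;  y 33 back xmin 39.3 63.2;  y 41 back xmin 27.4 63.2;  y 49 back xmin 20.7 63.3;
  x -2 y+ min 44.4 y- max None;  x 4 y+ min 43.9 y- max None;  x 10 y+ min 43.9 y- max None;  x 16 y+ min 43.9 y- max None;  x 22 y+ min 43.9 y- max None;  x 28 y+ min 43.9 y- max None;
plate z 0.07657422746773358
(array([ 42.5, -19.6]), array([ 84.2, 136.1]), 89.93)
  y -58 x [-6.8 15.4];  y -34 x [-25.4  34. ];  y -26 x [-25.4 107.4];  y -18 x [-25.1  33.9];  y -10 x [-24.9  33.7];  y -2 x [-24.8  33.6];  y 6 x [-24.7  33.5];  y 14 x [-24.8  33.6];  y 22 x [-24.4  33.1];
ymax [-60.71733642  22.2284906 ]
TCP in fix [  3.87 -20.85]
```

View pics/w4.png

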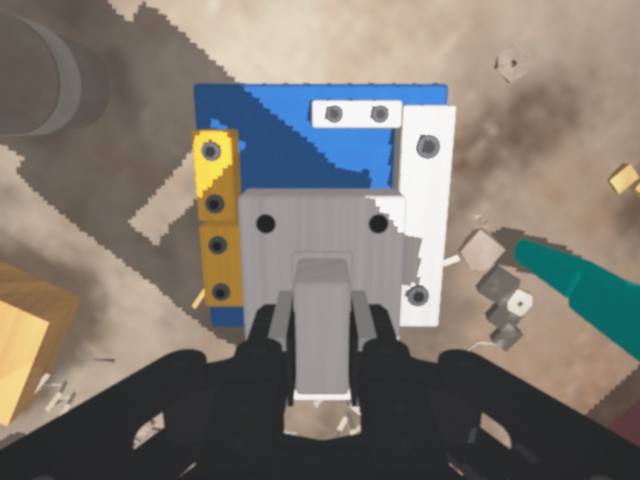

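View pics/t4.png

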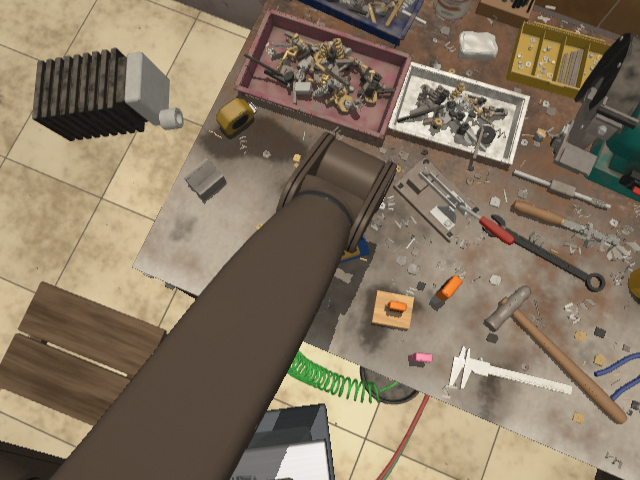

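```bash
cat >> h.py <<'E'
def fixp(x,y,cx=.5306,cy=-.217):
    a=np.radians(10.65);f=np.array([x,y])/1000
    return np.array([cx+f[0]*np.cos(a)-f[1]*np.sin(a),cy+f[0]*np.sin(a)+f[1]*np.cos(a)])
E
python3 -c "
from h import *
rel([*fixp(7.5,-1.3),.058],10.65)
for n in ('w3','w4'):
  d=np.load(f'pics/{n}.npz');print(np.linalg.inv(d['world_to_cam'])[:3,3])"
```

```text
t 7.25 pos [ 0.5383 -0.2368  0.0808] ytool 10.61 q [-5.870e-01  2.660e-01  1.899e+00 -1.000e-03  9.760e-01 -7.710e-01] open 0.202 F [ 0.46 -0.01 -2.94]
travel [ 0.0228  0.0036 -0.0196] dr [array([-0.0006,  0.0011, -0.0001]), array([ 3.141e+00, -1.000e-04, -1.800e-03])]
axes yworld [0.983 0.184 0.   ] zworld [ 0.184 -0.983  0.001]
[ 0.5325788  -0.22778513  0.30202748]
[ 0.52591671 -0.16871962  0.22388938]
```

>>> play_rows(
  claw=[255,255,255,255,255,255,255,255],
  travel=[
    [0,0.0036,-0.01],
    [0.005,0.0036,-0.0196],
    [0.015,0.0036,-0.0196],
    [0.0228,0.0036,-0.0196],
    [0.0228,0.0036,-0.0196],
    [0.0228,0.0036,-0.0196],
    [0.0228,0.0036,-0.0196],
    [0.0228,0.0036,-0.0196],
  ],
  dr=[
    [0,0,0],
    [0,0,0],
    [0,0,0],
    [0,0,0],
    [0,0,0],
    [0,0,0],
    [0,0,0],
    [0,0,0],
  ],
)

```text
time: 8.05
eef_pos: [0.5385, -0.2173, 0.0585]
tcp_rot: [0.451, 0.543, -0.452, 0.545]
contact_force: [0.6, 0.6, -2.9]
opening: 0.195
```

```bash
python3 -c "
from h import *
snap('wrist','w5')
rel([.5454,-.2956,.16],10.65)
"; python3 fx.py w5 .053
```

```text
t 8.1 pos [ 0.5385 -0.2172  0.0585] ytool 10.6 q [-5.580e-01  2.840e-01  1.926e+00 -1.000e-03  9.300e-01 -7.420e-01] open 0.197 F [ 0.63 -0.79 -3.17]
travel [-0.1014 -0.0076  0.0785] dr [array([-0.0009,  0.0017, -0.0008]), array([ 3.1407e+00, -1.2000e-03, -2.7000e-03])]
axes yworld [0.983 0.184 0.001] zworld [ 0.184 -0.983  0.002]
brass x -53.79361279712812 -27.19631829981382 y -40.35917403936472 43.67750367840091
  y -38 xmax -32.7;  y -32 xmax -28.5;  y -26 xmax -27.6;  y -20 xmax -27.4;  y -14 xmax -27.4;  y -8 xmax -27.5;  y -2 xmax -27.5;  y 4 xmax -28.9;  y 10 xmax -34.5;  y 16 xmax -34.6;  y 22 xmax -34.6;  y 28 xmax -34.6;  y 34 xmax -34.5;  y 40 xmax -34.5;  y 46 xmax -35.4;
  y -39 back xmin 48.6 60.9;  y -31 back xmin 43.7 62.9;  y -23 back xmin 42.9 108.3;  y -15 back xmin 42.9 63.0;  y -7 back xmin 42.9 63.0;  y 1 back xmin 42.9 63.1;  y 9 back xmin 42.8 63.1;  y 17 back xmin 42.9 63.1;  y 25 back xmin 42.9 63.1;  y 33 back xmin 42.9 63.1;  y 41 back xmin 28.6 63.2;  y 49 back xmin 20.8 63.2;
  x -2 y+ min 44.4 y- max None;  x 4 y+ min 44.0 y- max None;  x 10 y+ min 44.0 y- max None;  x 16 y+ min 44.0 y- max None;  x 22 y+ min 44.0 y- max None;  x 28 y+ min 44.0 y- max None;
plate z 0.053518671870559364
(array([-1.2, 15.3]), array([ 88.8, 225.6]), 48.91)
  y -42 x [-3.4 18.8];  y -10 x [-21.7  37.4];  y -2 x [-21.6  37.3];  y 6 x [-21.4  37.1];  y 14 x [-21.5  37. ];  y 22 x [-21.4  36.9];  y 30 x [-21.4  37. ];  y 38 x [-21.2  36.8];
ymax [-40.34673089  71.41600423]
TCP in fix [ 7.73 -1.68]
```

View pics/w5.png

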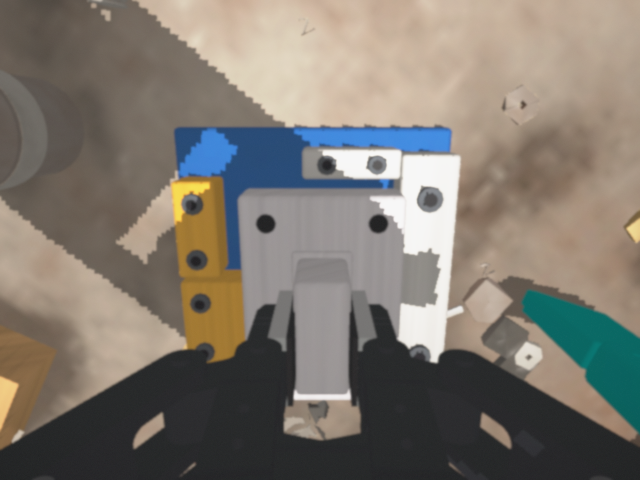

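```bash
python3 - <<'E'
from h import *
d=dict(np.load('pics/w5.npz'))
P=pts(d);z=P[...,2]
a=np.radians(10.65);M=np.array([[np.cos(a),np.sin(a)],[-np.sin(a),np.cos(a)]]);c=np.array([.5306,-.217])
for u in (260,290,310,330,350,370,390):
    col=z[:,u]
    print(u,[(v,(1000*(M@(ray(d,[u,v],z0)[0]-c))).round(1),col[v].round(4)) for v,z0 in []], end='')
    r=np.where((abs(col-.0535)<.004))[0].min()
    q=1000*(M@(ray(d,[u,r-.5],.0535)[0]-c)); 
    w=[v for v in range(140,190) if abs(col[v]-.028)<.004]
    print(' plate row',r,q.round(1), 'cheek rows',(min(w),max(w)) if w else None, (1000*(M@(ray(d,[u,max(w)+.5],.028)[0]-c))).round(1) if w else '')
E
```

```text
260 [] plate row 194 [-13.6  42.1] cheek rows None 
290 [] plate row 195 [-3.2 41.8] cheek rows None 
310 [] plate row 195 [ 3.8 41.8] cheek rows (149, 178) [ 3.2 43.8]
330 [] plate row 194 [10.8 42.1] cheek rows (149, 178) [11.3 43.8]
350 [] plate row 194 [17.7 42.1] cheek rows (149, 178) [19.4 43.8]
370 [] plate row 194 [24.7 42.1] cheek rows (149, 178) [27.5 43.8]
390 [] plate row 194 [31.7 42.1] cheek rows (149, 178) [35.6 43.8]
```

>>> play_rows(
  claw=[255,255,255,255,255,255,255,255,255,255],
  travel=[
    [0,-0.0005,0.0002],
    [0,-0.0005,0.0002],
    [0.003,-0.0005,0.0002],
    [0.006,-0.0005,0.0002],
    [0.009,-0.0005,0.0002],
    [0.012,-0.0005,0.0002],
    [0.015,-0.0005,0.0002],
    [0.018,-0.0005,0.0002],
    [0.02,-0.0005,0.0002],
    [0.02,-0.0005,0.0002],
  ],
  dr=[
    [-0.0008,0,0],
    [-0.0008,0,0],
    [-0.0008,0,0],
    [-0.0008,0,0],
    [-0.0008,0,0],
    [-0.0008,0,0],
    [-0.0008,0,0],
    [-0.0008,0,0],
    [-0.0008,0,0],
    [-0.0008,0,0],
  ],
)

```text
time: 9.1
eef_pos: [0.5378, -0.2174, 0.038]
tcp_rot: [0.451, 0.544, -0.452, 0.545]
contact_force: [0.5, -0.4, -2.8]
opening: 0.193
```

```bash
python3 -c "
from h import *
snap('wrist','w6')
rel([*fixp(7.2,-2),.033],10.65)
"
```

```text
t 9.15 pos [ 0.538  -0.2175  0.0383] ytool 10.64 q [-5.590e-01  3.150e-01  1.931e+00 -1.000e-03  8.940e-01 -7.440e-01] open 0.199 F [-0.89  0.14 -2.46]
travel [0.0053 0.     0.0002] dr [array([-0.0001,  0.0015, -0.0005]), array([ 3.1415e+00, -7.0000e-04, -2.4000e-03])]
axes yworld [0.983 0.185 0.   ] zworld [ 0.185 -0.983  0.002]
```

View pics/w6.png

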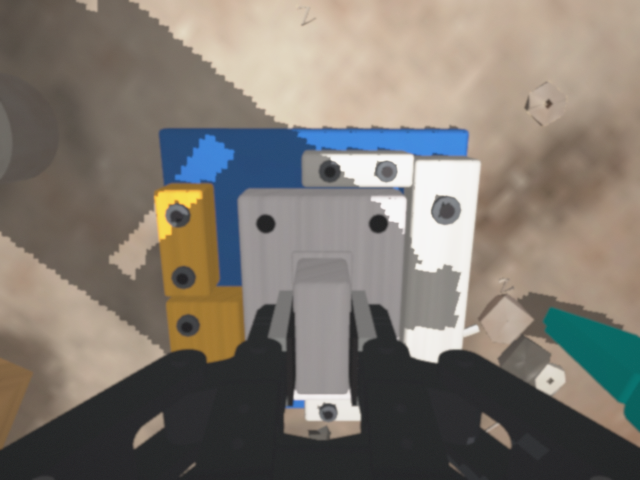

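>>> play_rows(
  claw=[255,255,255,255,255,255],
  travel=[
    [0.002,0,0],
    [0.004,0,0],
    [0.0055,0,0],
    [0.006,0,0],
    [0.006,0,0],
    [0.006,0,0],
  ],
  dr=[
    [0,0,0],
    [0,0,0],
    [0,0,0],
    [0,0,0],
    [0,0,0],
    [0,0,0],
  ],
)

```text
time: 9.75
eef_pos: [0.5381, -0.2175, 0.0327]
tcp_rot: [0.451, 0.544, -0.452, 0.545]
contact_force: [-1.8, 0.4, 2.1]
opening: 0.201
```

```bash
python3 -c "
from h import *
snap('wrist','w7')
rel([*fixp(7.2,-2),.033],10.65)
"; python3 fx.py w7 .028
```

```text
t 9.8 pos [ 0.5381 -0.2176  0.0328] ytool 10.65 q [-5.590e-01  3.240e-01  1.932e+00 -1.000e-03  8.840e-01 -7.440e-01] open 0.194 F [-1.84  0.71  2.38]
travel [-0.0002 -0.      0.0001] dr [array([-0.    ,  0.0016, -0.0005]), array([ 3.1415e+00, -8.0000e-04, -2.5000e-03])]
axes yworld [0.983 0.185 0.   ] zworld [ 0.185 -0.983  0.002]
brass x -53.63237733743866 -23.649195382711458 y -24.48997644384364 43.921491510250476
  y -26 xmax -31.0;  y -20 xmax -26.4;  y -14 xmax -24.0;  y -8 xmax -24.1;  y -2 xmax -24.1;  y 4 xmax -25.1;  y 10 xmax -34.3;  y 16 xmax -34.3;  y 22 xmax -34.3;  y 28 xmax -34.2;  y 34 xmax -34.1;  y 40 xmax -34.3;  y 46 xmax -34.3;
  y -55 back xmin 20.1 22.6;  y -47 back xmin 20.1 22.5;  y -23 back xmin 42.0 108.1;  y -15 back xmin 38.5 63.0;  y -7 back xmin 34.0 63.0;  y 1 back xmin 25.3 63.0;  y 9 back xmin 20.9 63.0;  y 17 back xmin 20.9 63.0;  y 25 back xmin 20.8 63.1;  y 33 back xmin 20.9 63.1;  y 41 back xmin 21.0 63.1;  y 49 back xmin 20.8 63.2;
  x -2 y+ min 30.3 y- max -37.6;  x 4 y+ min 30.3 y- max -39.5;  x 10 y+ min 30.3 y- max -39.5;  x 16 y+ min 30.3 y- max -37.2;  x 22 y+ min 30.3 y- max -45.1;  x 28 y+ min 30.3 y- max None;
plate z 0.02790166051523746
(array([1.8, 2.8]), array([115.5, 220.2]), 82.82)
  y -58 x [ 0.7 22.3];  y -50 x [-0.3 22.4];  y -42 x [-3.5 18.3];  y -26 x [ 45.4 108.8];  y -18 x [11.9 62.6];  y -10 x [-49.4  62.6];  y -2 x [-21.9  62.6];  y 6 x [-48.5  62.5];  y 14 x [-46.2  62.4];  y 22 x [-21.5  62.2];  y 30 x [-48.   62.3];  y 38 x [-46.4  62.2];
ymax [-52.31567898  65.71742404]
TCP in fix [ 7.25 -1.92]
```

View pics/w7.png

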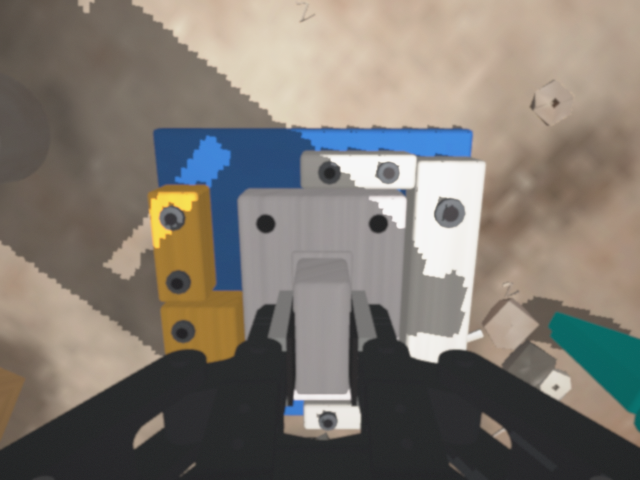

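>>> play_rows(
  claw=[255,255,255,255,255,255],
  travel=[
    [-0.0005,0.001,0],
    [-0.0005,0.002,0],
    [-0.0005,0.0025,0],
    [-0.0005,0.003,0],
    [-0.0005,0.003,0],
    [-0.0005,0.003,0],
  ],
  dr=[
    [0,0,0],
    [0,0,0],
    [0,0,0],
    [0,0,0],
    [0,0,0],
    [0,0,0],
  ],
)

```text
time: 10.4
eef_pos: [0.5404, -0.2169, 0.0328]
tcp_rot: [0.451, 0.544, -0.452, 0.544]
contact_force: [-2.9, -0.6, -3.2]
opening: 0.194
```

```bash
python3 -c "
from h import *
rel([*fixp(7.2,-2),.033],10.65);print(ctrl.get_state()['wrist_torque'])
"
```

```text
t 10.4 pos [ 0.5404 -0.2169  0.0328] ytool 10.65 q [-0.555  0.328  1.926 -0.002  0.887 -0.74 ] open 0.194 F [-2.87 -0.57 -3.24]
travel [-0.0002 -0.0025  0.0002] dr [array([-0.0001,  0.001 ,  0.0008]), array([ 3.1415e+00,  1.3000e-03, -1.5000e-03])]
axes yworld [ 0.983  0.185 -0.001] zworld [ 0.185 -0.983  0.001]
[-0.15985142  0.38576563 -0.09354863]
```

>>> play_rows(
  claw=[255,255,255,255,255],
  travel=[
    [0,0.001,0],
    [0,0.0015,0],
    [0,0.002,0],
    [0,0.002,0],
    [0,0.002,0],
  ],
  dr=[
    [0,0,0],
    [0,0,0],
    [0,0,0],
    [0,0,0],
    [0,0,0],
  ],
)

```text
time: 10.9
eef_pos: [0.5405, -0.2169, 0.0329]
tcp_rot: [0.45, 0.546, -0.453, 0.543]
contact_force: [-7.8, -1.1, 2.9]
opening: 0.195
```

```bash
python3 -c "
from h import *
rel([*fixp(7.2,-2),.033],10.65);print(ctrl.get_state()['wrist_torque'])
"
```

```text
t 10.9 pos [ 0.5405 -0.2169  0.0329] ytool 10.69 q [-0.554  0.33   1.923 -0.005  0.893 -0.737] open 0.195 F [-7.82 -1.05  2.93]
travel [-0.0001 -0.0026  0.0002] dr [array([ 0.0006, -0.0002,  0.0059]), array([-3.141e+00, -9.300e-03, -3.000e-04])]
axes yworld [ 0.983  0.185 -0.006] zworld [ 0.185 -0.983 -0.   ]
[-0.36432367  1.33458667 -0.17327203]
```

>>> play_rows(
  claw=[255,255,180,150,130,130,130,130,130,130,100,50,0],
  travel=[
    [0,-0.0005,0],
    [0,-0.0005,0],
    [0,-0.0005,0],
    [0,-0.0005,0],
    [0,-0.0005,0],
    [-0.01,-0.0005,0],
    [-0.03,-0.0005,0],
    [-0.055,-0.0005,0],
    [-0.08,-0.0005,0],
    [-0.105,-0.0005,0],
    [-0.127,-0.0005,0],
    [-0.127,-0.0005,0],
    [-0.127,-0.0005,0],
  ],
  dr=[
    [0,0,-0.005],
    [0,0,-0.005],
    [0,0,0],
    [0,0,0],
    [0,0,0],
    [0,0,0],
    [0,0,0],
    [0,0,0],
    [0,0,0],
    [0,0,0],
    [0,0,0],
    [0,0,0],
    [0,0,0],
  ],
)

```text
time: 12.2
eef_pos: [0.541, -0.217, 0.1605]
tcp_rot: [0.45, 0.545, -0.453, 0.544]
contact_force: [0.5, -0.1, 0.2]
opening: 0.92
```

```bash
python3 -c "
from h import *
snap('wrist','w8')
rel([.355,-.365,.18],-18)
"
```

```text
t 12.25 pos [ 0.5403 -0.2166  0.1591] ytool 10.69 q [-0.554  0.157  1.867 -0.004  1.123 -0.738] open 0.991 F [-0.33  0.54  0.35]
travel [-0.0196 -0.2097  0.1115] dr [array([0.5007, 0.0007, 0.0068]), array([-2.6409e+00, -9.2000e-03,  9.0000e-04])]
axes yworld [ 0.983  0.185 -0.007] zworld [ 0.185 -0.983 -0.001]
```

View pics/w8.png

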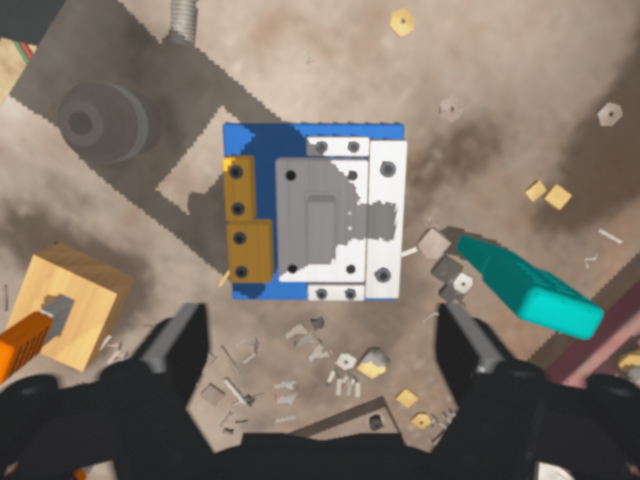

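>>> play_rows(
  claw=[0,0,0,0,0,0,0,0,0,0,0,0,0],
  travel=[
    [-0.01,-0.021,0.011],
    [-0.0196,-0.044,0.022],
    [-0.0196,-0.067,0.034],
    [-0.0196,-0.09,0.046],
    [-0.0196,-0.113,0.059],
    [-0.0196,-0.136,0.071],
    [-0.0196,-0.159,0.084],
    [-0.0196,-0.182,0.096],
    [-0.0196,-0.2,0.106],
    [-0.0196,-0.2097,0.1115],
    [-0.0196,-0.2097,0.1115],
    [-0.0196,-0.2097,0.1115],
    [-0.0196,-0.2097,0.1115],
  ],
  dr=[
    [0.05,0,0],
    [0.1,0,0.002],
    [0.15,0,0.005],
    [0.2,0,0.007],
    [0.26,0,0.007],
    [0.31,0,0.007],
    [0.37,0,0.007],
    [0.42,0,0.007],
    [0.47,0,0.007],
    [0.5,0,0.007],
    [0.5,0,0.007],
    [0.5,0,0.007],
    [0.5,0,0.007],
  ],
)

```text
time: 13.55
eef_pos: [0.3556, -0.3643, 0.1796]
tcp_rot: [0.572, 0.416, -0.572, 0.416]
contact_force: [0.5, -0.4, 0.3]
opening: 0.998
```

```bash
cat > sp.py <<'E'
from h import *
import sys
d=snap('wrist',sys.argv[1]);P=pts(d);z=P[...,2];H,S,V=cv2.split(cv2.cvtColor(d['img'],cv2.COLOR_RGB2HSV))
near=np.hypot(P[...,0]-.37,P[...,1]+.315)<.06
def big(m):
    m=m.astype(np.uint8);k,l,st,c=cv2.connectedComponentsWithStats(m);i=1+np.argmax(st[1:,4]);return (l==i)
m=big(near&(z>.087)&(z<.097)&(S>120));q=ray(d,np.argwhere(m)[:,::-1],.092);print('spacer',rect(q),len(q),np.median(z[m]))
m=big(near&(z>.025)&(z<.035)&(H>8)&(H<30)&(S>60));q=ray(d,np.argwhere(m)[:,::-1],.03);print('stand',rect(q),len(q))
rel([.368,-.315,.062],-18)
E
python3 sp.py w9
```

```text
spacer (array([ 370.5, -315. ]), array([29.3, 13.7]), 72.5) 1445 0.09157331820916917
stand (array([ 370.4, -315.3]), array([69.5, 60. ]), 72.1) 8013
t 13.6 pos [ 0.3557 -0.3644  0.1798] ytool -17.87 q [-0.997 -0.033  2.027 -0.     1.147 -0.685] open 0.999 F [-0.87 -0.16 -0.47]
travel [ 0.1178 -0.0034 -0.0508] dr [array([ 0.0022,  0.0002, -0.0002]), array([-3.1393e+00,  3.0000e-04,  3.0000e-04])]
axes yworld [ 0.952 -0.307  0.   ] zworld [-0.307 -0.952  0.   ]
```

View pics/w9.png

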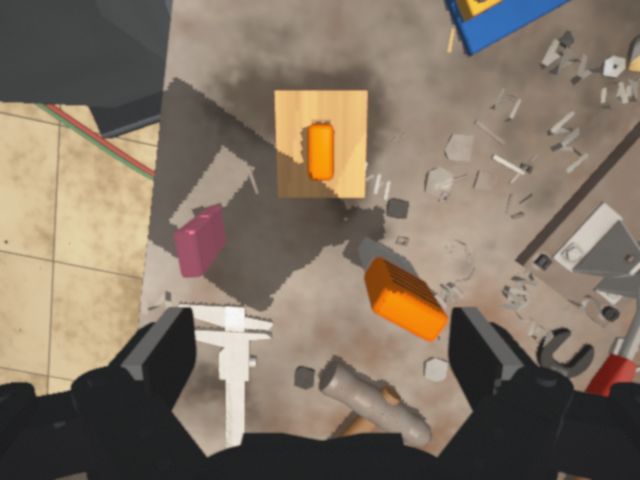

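>>> play_rows(
  claw=[0,0,0,0,0,0,0,0,0,255,255,255,255,255,255,255,255,255,255,255],
  travel=[
    [0,0,-0.02],
    [0,-0.001,-0.04],
    [0,-0.0011,-0.0516],
    [0.025,-0.0011,-0.0516],
    [0.05,-0.0011,-0.0516],
    [0.075,-0.0011,-0.0516],
    [0.1,-0.0011,-0.0516],
    [0.1195,-0.0011,-0.0516],
    [0.1195,-0.0011,-0.0516],
    [0.1195,-0.0011,-0.0516],
    [0.1195,-0.0011,-0.0516],
    [0.1195,-0.0011,-0.0516],
    [0.1195,-0.0011,-0.0516],
    [0.1195,-0.0011,-0.0516],
    [0.1195,-0.0011,-0.0516],
    [0.1195,-0.0011,-0.0516],
    [0.1195,-0.0011,-0.0516],
    [0.1195,-0.0011,-0.0516],
    [0.1195,-0.0011,-0.0516],
    [0.1195,-0.0011,-0.0516],
  ],
  dr=[
    [0,0,0],
    [0,0,0],
    [0,0,0],
    [0,0,0],
    [0,0,0],
    [0,0,0],
    [0,0,0],
    [0,0,0],
    [0,0,0],
    [0,0,0],
    [0,0,0],
    [0,0,0],
    [0,0,0],
    [0,0,0],
    [0,0,0],
    [0,0,0],
    [0,0,0],
    [0,0,0],
    [0,0,0],
    [0,0,0],
  ],
  force=90,
)

```text
time: 15.6
eef_pos: [0.3709, -0.3155, 0.0612]
tcp_rot: [-0.572, -0.416, 0.572, -0.417]
contact_force: [-0.1, 1.1, 5.4]
opening: 0.147
```

```bash
python3 -c "
from h import *
snap('wrist','w10')
rel([.355,-.365,.18],-18)
"
```

```text
t 15.65 pos [ 0.3709 -0.3155  0.0612] ytool -17.87 q [-0.914  0.089  2.15  -0.     0.901 -0.602] open 0.149 F [-1.45  0.22  5.58]
travel [-0.1188  0.0002  0.0521] dr [array([ 0.0023,  0.0009, -0.0012]), array([-3.1393e+00,  1.8000e-03,  1.5000e-03])]
axes yworld [ 0.952 -0.307  0.001] zworld [-0.307 -0.952  0.001]
```

View pics/w10.png

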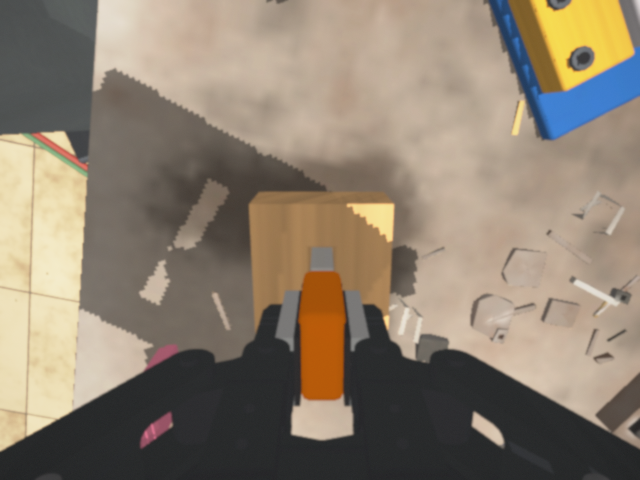

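```bash
python3 -c "
from h import *
print(fixp(-28.2,21.7));rel([*fixp(-28.2,21.7),.18],10.65)
d=dict(np.load('pics/w8.npz'));P=pts(d);print('lo')
"; python3 fx.py w8 .028
```

```text
[ 0.4988754  -0.20088541]
t 15.65 pos [ 0.3709 -0.3155  0.0612] ytool -17.87 q [-0.914  0.089  2.15  -0.     0.901 -0.602] open 0.149 F [-1.45  0.22  5.58]
travel [-0.1189  0.0868 -0.1483] dr [array([-0.4978,  0.0012, -0.0009]), array([ 2.6438e+00, -1.2000e-03, -1.6000e-03])]
axes yworld [ 0.952 -0.307  0.001] zworld [-0.307 -0.952  0.001]
lo
brass x -54.05939023327847 -24.343543151196837 y -41.15541892559746 43.25210188221449
  y -44 xmax -30.4;  y -38 xmax -25.7;  y -32 xmax -25.0;  y -26 xmax -24.8;  y -20 xmax -24.6;  y -14 xmax -25.0;  y -8 xmax -24.9;  y -2 xmax -24.8;  y 4 xmax -35.7;  y 10 xmax -35.4;  y 16 xmax -35.2;  y 22 xmax -35.3;  y 28 xmax -35.3;  y 34 xmax -35.2;  y 40 xmax -35.4;  y 46 xmax -36.7;
  y -55 back xmin 20.5 62.8;  y -47 back xmin 21.0 63.1;  y -39 back xmin 20.9 62.9;  y -31 back xmin 20.8 63.2;  y -23 back xmin 20.7 62.8;  y -15 back xmin 21.3 63.1;  y -7 back xmin 21.2 63.2;  y 1 back xmin 21.1 63.0;  y 9 back xmin 21.0 63.2;  y 17 back xmin 20.9 63.3;  y 25 back xmin 20.8 63.0;  y 33 back xmin 20.7 63.2;  y 41 back xmin 20.7 63.3;  y 49 back xmin 21.2 63.4;
  x -2 y+ min 30.6 y- max -30.1;  x 4 y+ min 30.6 y- max -30.1;  x 10 y+ min 30.6 y- max -30.1;  x 16 y+ min 30.6 y- max -30.1;  x 22 y+ min 30.6 y- max -30.0;  x 28 y+ min 30.6 y- max -30.0;
plate z 0.02790487226930155
(array([ 47.4, -49.4]), array([204.4, 419.9]), 71.51)
  y -122 x [237.9 244.2];  y -114 x [234.7 243. ];  y -66 x [-172.9 -168.8];  y -58 x [-170.2   37.9];  y -50 x [ 0.1 62.5];  y -42 x [-47.   62.5];  y -34 x [-47.6  62.1];  y -26 x [-19.7  62.8];  y -18 x [-19.5  62.5];  y -10 x [-47.7  62.4];  y -2 x [-19.7  62.6];  y 6 x [-43.7  62.6];  y 14 x [-45.3  62.3];  y 22 x [-19.4  62.4];  y 30 x [-42.9  62.6];  y 38 x [-44.   62.3];
ymax [-119.41814532   58.66537893]
TCP in fix [-175.2   -67.29]
```

>>> play_rows(
  claw=[255,255,255,255,255,255,255,255,255,255,255,255,255,255,255,255,255,255],
  travel=[
    [-0.01,0,0],
    [-0.03,0,0],
    [-0.055,0,0],
    [-0.08,0,0],
    [-0.105,0,0],
    [-0.119,0,0],
    [-0.119,0.009,-0.015],
    [-0.119,0.018,-0.03],
    [-0.119,0.028,-0.047],
    [-0.119,0.038,-0.065],
    [-0.119,0.048,-0.082],
    [-0.119,0.058,-0.099],
    [-0.119,0.068,-0.116],
    [-0.119,0.078,-0.133],
    [-0.119,0.085,-0.145],
    [-0.119,0.0868,-0.1483],
    [-0.119,0.0868,-0.1483],
    [-0.119,0.0868,-0.1483],
  ],
  dr=[
    [0,0,0],
    [0,0,0],
    [0,0,0],
    [0,0,0],
    [0,0,0],
    [0,0,0],
    [-0.05,0,0],
    [-0.1,0,0],
    [-0.15,0,0],
    [-0.2,0,0],
    [-0.26,0,0],
    [-0.32,0,0],
    [-0.38,0,0],
    [-0.44,0,0],
    [-0.498,0,0],
    [-0.498,0,0],
    [-0.498,0,0],
    [-0.498,0,0],
  ],
)

```text
time: 17.45
eef_pos: [0.4983, -0.2011, 0.1797]
tcp_rot: [0.451, 0.544, -0.452, 0.544]
contact_force: [-0.6, -0.6, -1.7]
opening: 0.148
```

```bash
python3 -c "
from h import *
snap('wrist','w11');snap('scene','s11')
rel([*fixp(-28.2,21.7),.09],10.65)
"
```

```text
t 17.55 pos [ 0.4984 -0.2013  0.18  ] ytool 10.59 q [-5.720e-01  3.200e-02  1.962e+00 -1.000e-03  1.147e+00 -7.570e-01] open 0.147 F [ 0.77 -0.51 -1.61]
travel [ 0.09    0.0006 -0.0004] dr [array([-0.0011,  0.0013, -0.0001]), array([ 3.1405e+00, -2.0000e-04, -2.1000e-03])]
axes yworld [0.983 0.184 0.   ] zworld [ 0.184 -0.983  0.001]
```

View pics/w11.png

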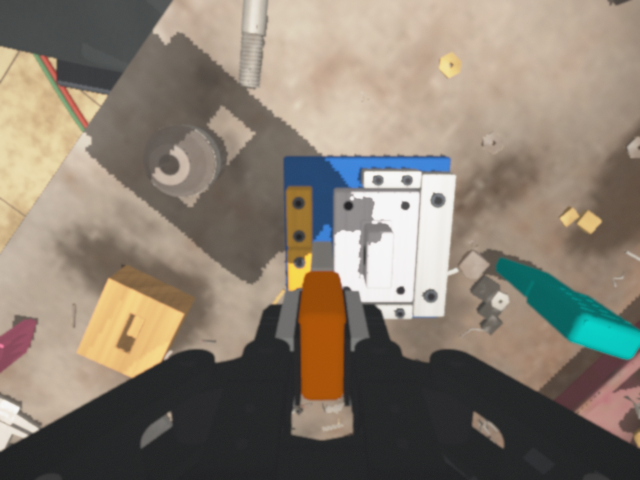

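View pics/s11.png

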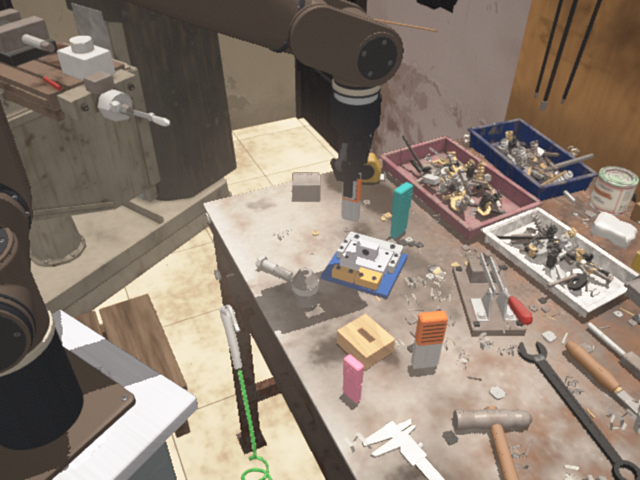

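>>> play_rows(
  claw=[255,255,255,255,255,255,255,255],
  travel=[
    [0.02,0.0006,-0.0004],
    [0.04,0.0006,-0.0004],
    [0.06,0.0006,-0.0004],
    [0.075,0.0006,-0.0004],
    [0.085,0.0006,-0.0004],
    [0.09,0.0006,-0.0004],
    [0.09,0.0006,-0.0004],
    [0.09,0.0006,-0.0004],
  ],
  dr=[
    [-0.001,0,0],
    [-0.001,0,0],
    [-0.001,0,0],
    [-0.001,0,0],
    [-0.001,0,0],
    [-0.001,0,0],
    [-0.001,0,0],
    [-0.001,0,0],
  ],
)

```text
time: 18.35
eef_pos: [0.4995, -0.2013, 0.0908]
tcp_rot: [0.451, 0.543, -0.452, 0.545]
contact_force: [0.1, -0.2, -1.0]
opening: 0.148
```

```bash
python3 - <<'E'
from h import *
d=snap('wrist','w12');s=snap('scene','s12')
rel([*fixp(-28.2,21.7),.061],10.65)
P=pts(d);a=np.radians(10.65);M=np.array([[np.cos(a),np.sin(a)],[-np.sin(a),np.cos(a)]]);c=np.array([.5306,-.217])
im=d['img'];cv2.imwrite('pics/w12z.png',cv2.cvtColor(cv2.resize(im[120:420,180:500],None,fx=2.4,fy=2,interpolation=2),cv2.COLOR_RGB2BGR))
cv2.imwrite('pics/s12z.png',cv2.cvtColor(cv2.resize(s['img'][160:310,290:430],None,fx=4,fy=4,interpolation=2),cv2.COLOR_RGB2BGR))
E
```

```text
t 18.45 pos [ 0.4996 -0.2013  0.091 ] ytool 10.65 q [-5.710e-01  1.490e-01  2.017e+00 -1.000e-03  9.730e-01 -7.560e-01] open 0.146 F [ 0.2   0.71 -0.58]
travel [ 0.03   -0.0007 -0.0006] dr [array([ 0.    ,  0.0026, -0.0016]), array([-3.1416e+00,  2.5000e-03,  4.1000e-03])]
axes yworld [0.983 0.185 0.002] zworld [ 0.185 -0.983  0.003]
```

View pics/w12z.png

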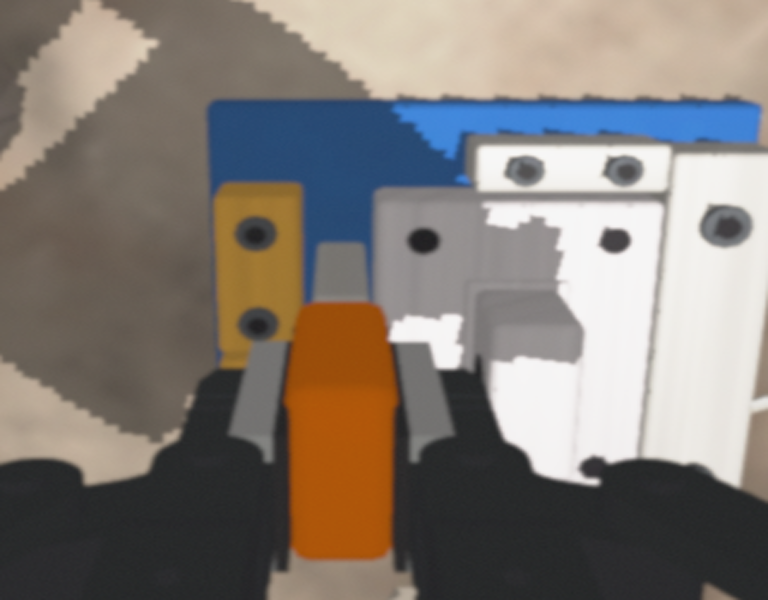

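View pics/s12z.png

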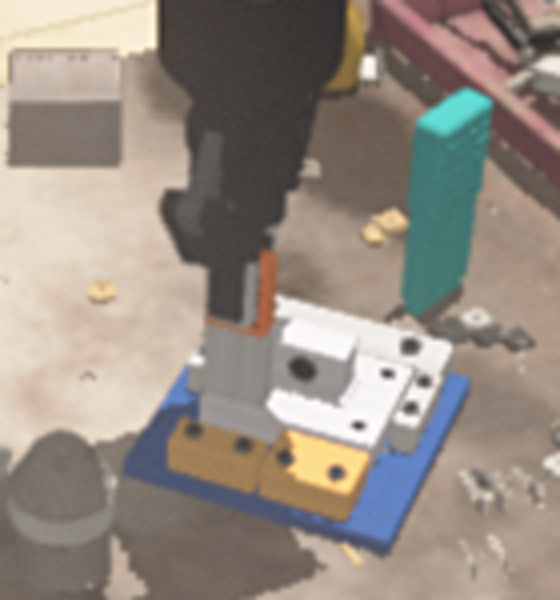

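>>> play_rows(
  claw=[255,255,255,255,255,255,255,255,255,255],
  travel=[
    [0,-0.0007,-0.0006],
    [0.004,-0.0007,-0.0006],
    [0.008,-0.0007,-0.0006],
    [0.012,-0.0007,-0.0006],
    [0.016,-0.0007,-0.0006],
    [0.02,-0.0007,-0.0006],
    [0.024,-0.0007,-0.0006],
    [0.027,-0.0007,-0.0006],
    [0.028,-0.0007,-0.0006],
    [0.028,-0.0007,-0.0006],
  ],
  dr=[
    [0,0.002,-0.002],
    [0,0.002,-0.002],
    [0,0.002,-0.002],
    [0,0.002,-0.002],
    [0,0.002,-0.002],
    [0,0.002,-0.002],
    [0,0.002,-0.002],
    [0,0.002,-0.002],
    [0,0.002,-0.002],
    [0,0.002,-0.002],
  ],
)

```text
time: 19.45
eef_pos: [0.4988, -0.2009, 0.0628]
tcp_rot: [0.451, 0.544, -0.452, 0.544]
contact_force: [-0.0, -0.4, -0.6]
opening: 0.149
```

```bash
python3 - <<'E'
from h import *
d=snap('wrist','w13')
rel([*fixp(-28.2,21.7),.062],10.65);print(ctrl.get_state()['wrist_torque'])
im=d['img'];cv2.imwrite('pics/w13z.png',cv2.cvtColor(cv2.resize(im[120:420,180:500],None,fx=2.4,fy=2,interpolation=2),cv2.COLOR_RGB2BGR))
E
```

```text
t 19.5 pos [ 0.4989 -0.2009  0.063 ] ytool 10.65 q [-5.710e-01  1.930e-01  2.028e+00 -1.000e-03  9.210e-01 -7.570e-01] open 0.151 F [ 0.23  0.87 -1.34]
travel [ 0.001  -0.     -0.0001] dr [array([-0.0001,  0.0007,  0.0004]), array([ 3.1415e+00,  6.0000e-04, -1.0000e-03])]
axes yworld [ 0.983  0.185 -0.   ] zworld [ 0.185 -0.983  0.001]
[-0.0019069   0.0333556  -0.02713449]
```

View pics/w13z.png

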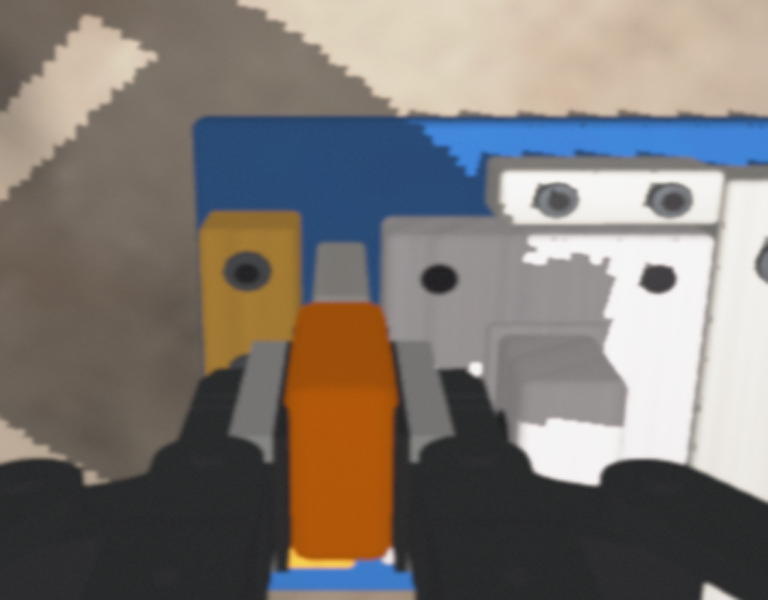

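>>> play_rows(
  claw=[255,255,255,255,255,255],
  travel=[
    [0,0.001,0],
    [0,0.002,0],
    [0,0.003,0],
    [0,0.004,0],
    [0,0.0045,0],
    [0,0.0045,0],
  ],
  dr=[
    [0,0,0],
    [0,0,0],
    [0,0,0],
    [0,0,0],
    [0,0,0],
    [0,0,0],
  ],
  force=120,
)

```text
time: 20.1
eef_pos: [0.5025, -0.2002, 0.0628]
tcp_rot: [0.451, 0.545, -0.452, 0.544]
contact_force: [-4.7, -0.5, 0.4]
opening: 0.146
```

```bash
python3 - <<'E'
from h import *
rel([*fixp(-28.2,21.7),.062],10.65);print(ctrl.get_state()['wrist_torque'])
E
```

```text
t 20.1 pos [ 0.5025 -0.2002  0.0628] ytool 10.67 q [-5.660e-01  2.000e-01  2.019e+00 -2.000e-03  9.240e-01 -7.510e-01] open 0.146 F [-4.68 -0.55  0.4 ]
travel [ 0.0008 -0.0037  0.    ] dr [array([0.0004, 0.0001, 0.0027]), array([-3.1412e+00, -4.3000e-03,  2.0000e-04])]
axes yworld [ 0.983  0.185 -0.003] zworld [ 0.185 -0.983  0.   ]
[-0.25982851  0.8282306  -0.02042627]
```

Contact made (3.7 mm, as expected). Pushing harder.

>>> play_rows(
  claw=[255,255,255,255,255,255,255],
  travel=[
    [0,0.001,0],
    [0,0.002,0],
    [0,0.003,0],
    [0,0.003,0],
    [0,0.003,0],
    [0,0.003,0],
    [0,0.003,0],
  ],
  dr=[
    [0,0,0],
    [0,0,0],
    [0,0,0],
    [0,0,0],
    [0,0,0],
    [0,0,0],
    [0,0,0],
  ],
  force=120,
)

```text
time: 20.8
eef_pos: [0.503, -0.1999, 0.0624]
tcp_rot: [0.449, 0.547, -0.453, 0.542]
contact_force: [-9.7, -1.9, 3.5]
opening: 0.138
```

```bash
python3 - <<'E'
from h import *
rel([*fixp(-28.2,21.7),.062],10.65);print(ctrl.get_state()['wrist_torque'])
d=snap('wrist','w14');s=snap('scene','s14')
im=d['img'];cv2.imwrite('pics/w14z.png',cv2.cvtColor(cv2.resize(im[120:420,180:500],None,fx=2.4,fy=2,interpolation=2),cv2.COLOR_RGB2BGR))
cv2.imwrite('pics/s14z.png',cv2.cvtColor(cv2.resize(s['img'][160:310,290:430],None,fx=4,fy=4,interpolation=2),cv2.COLOR_RGB2BGR))
rel([*fixp(-28.2,21.7),.062],10.65)
E
```

```text
t 20.8 pos [ 0.503  -0.1999  0.0624] ytool 10.75 q [-0.563  0.205  2.014 -0.007  0.93  -0.747] open 0.138 F [-9.69 -1.92  3.48]
travel [ 0.0004 -0.0042  0.0002] dr [array([ 0.0018, -0.0014,  0.0097]), array([-3.1398e+00, -1.5200e-02, -2.2000e-03])]
axes yworld [ 0.982  0.187 -0.01 ] zworld [ 0.187 -0.982 -0.001]
[-0.67544997  1.87044503 -0.07124662]
t 20.9 pos [ 0.503  -0.1999  0.0624] ytool 10.75 q [-0.563  0.205  2.014 -0.007  0.93  -0.747] open 0.142 F [-9.38 -2.81  3.22]
travel [ 0.0004 -0.0042  0.0002] dr [array([ 0.0018, -0.0014,  0.0097]), array([-3.1398e+00, -1.5200e-02, -2.2000e-03])]
axes yworld [ 0.982  0.187 -0.01 ] zworld [ 0.187 -0.982 -0.001]
```

View pics/w14z.png

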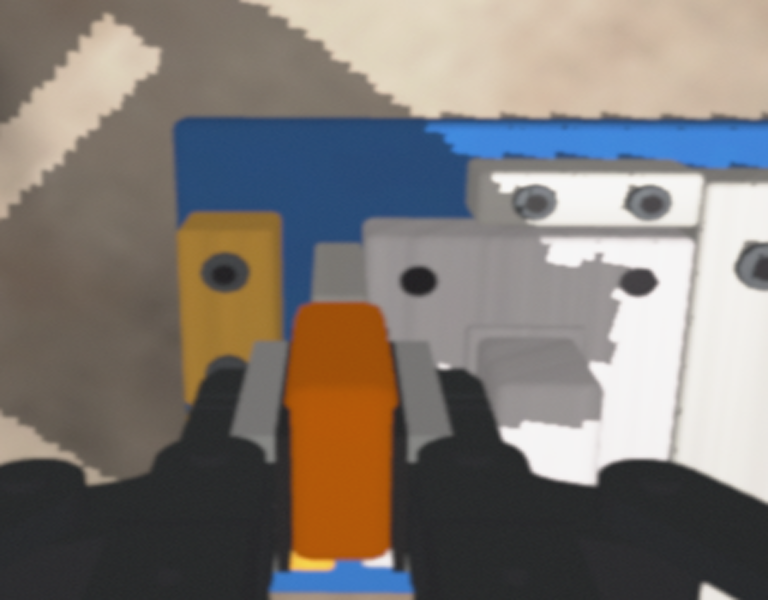

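View pics/s14z.png

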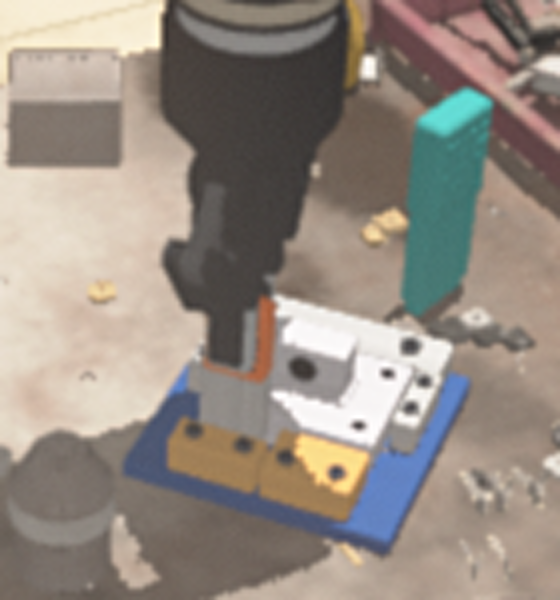

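```bash
python3 - <<'E'
from h import *
d=dict(np.load('pics/w14.npz'));P=pts(d);z=P[...,2];H,S,V=cv2.split(cv2.cvtColor(d['img'],cv2.COLOR_RGB2HSV))
a=np.radians(10.65);M=np.array([[np.cos(a),np.sin(a)],[-np.sin(a),np.cos(a)]]);c=np.array([.5306,-.217])
g=cv2.cvtColor(d['img'],cv2.COLOR_RGB2GRAY).astype(float)
# y+ edge of plate: for each column, first row with z≈.028, non-blue
E=[]
for u in range(345,455,4):
    col=(abs(z[:,u]-.028)<.004)&(S[:,u]<70)
    r=[v for v in range(200,260) if col[v:v+12].all()]
    if r: E.append(1000*M@(ray(d,[u,r[0]-.5],.028)[0]-c))
E=np.array(E);print(E[:3].round(1),E[-3:].round(1),'slope y+ edge',np.polyfit(E[:,0],E[:,1],1)[0])
# plate/back-stop dark line
L=[]
for v in range(245,300,4):
    seg=g[v,455:485];u=455+np.argmin(seg);L.append(np.r_[1000*M@(ray(d,[u,v],.028)[0]-c),u,v,seg.min(),np.median(seg)])
print(np.array(L).round(1));L=np.array(L);print('slope',np.polyfit(L[:,1],L[:,0],1)[0])
m=(abs(P[...,0]-.535)<.06)&(abs(P[...,1]+.2)<.05)&(abs(z-.028)<.003);print('plate z',np.median(z[m]))
for n in('vee',(204,178)),('bolt',(265,295)):
    pass
E
```

```text
[[-14.3  42.6]
 [-12.5  42.6]
 [-10.8  40.8]] [[27.5 56.2]
 [29.2 56.2]
 [30.9 56.2]] slope y+ edge 0.3980458251820612
[[ 39.7  38.5 470.  245.  176.  241.5]
 [ 39.4  36.7 469.  249.  172.  241. ]
 [ 39.6  34.9 469.  253.  176.  241. ]
 [ 39.8  33.1 469.  257.  172.  240.5]
 [ 39.5  31.2 468.  261.  173.  241. ]
 [ 39.7  29.4 468.  265.  177.  240.5]
 [ 39.4  27.5 467.  269.  172.  240.5]
 [ 39.6  25.7 467.  273.  177.  240. ]
 [ 39.3  23.8 466.  277.  175.  240. ]
 [ 39.5  21.9 466.  281.  169.  240. ]
 [ 39.7  20.  466.  285.  178.  239.5]
 [ 39.4  18.1 465.  289.  171.  239. ]
 [ 39.6  16.2 465.  293.  175.  239. ]
 [ 39.3  14.3 464.  297.  175.  239. ]]
slope 0.007442614225474959
plate z 0.027880271080159794
```

```bash
python3 - <<'E'
from h import *
snap('wrist','w15');s=ctrl.get_state();print(s['time'],s['contact_force'],s['opening'],s['eef_pos'])
print(ctrl.sign_off())
E
```

```text
20.95 [-9.89743365 -2.73769286  3.44009828] 0.14083385014899324 [ 0.50297479 -0.19984844  0.06234002]
the job is handed in; nothing more can be done
None
```

The bracket is seated in the pocket, and the spacer stands in the gap at the thin stop, still gripped and pressing the bracket against the back stop. I handed the job in at 20.95 s; sign-off gives no verdict.

- **Bracket:** I gripped it by its lug, lowered it to the pocket floor and pushed it to the back stop until it met resistance, then let go. In the last wrist picture its top is 27.9 mm above the bench, as it should be. Only a one-pixel dark line shows between bracket and back stop, parallel to the stop within 0.01 rad.
- **Spacer:** I took the orange spacer straight up out of its stand and lowered it at the thin stop. By the arm's position its foot is about 1–2 mm above the pocket floor.
- **Pressing:** The force at the wrist is about 10 N along the push and held steady over the last readings. The tool leans about 0.01 rad and the opening still shows the handle held. I did not measure the spacer-to-bracket force directly.
- **Bystanders:** I never touched the vee block, chuck or bolt, and they look unmoved in the pictures, but I did not re-measure their positions.

Two checks did not agree:
- **Fixture position:** The overhead camera put the fixture about 5 mm off along its x axis compared with the wrist camera. The free descent and the contact points agreed with the wrist camera, so I used that.
- **Bracket side edge:** A last automatic fit of the bracket's side edge failed because it picked up the cheek's edge as well, so I judged squareness from the back-stop line only.

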